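Clip the first-aid tin onto its bench bracket

TASK

Take the first-aid tin from its sloping rest and clip it onto the bench bracket: lean it to set its foot down into the bracket's slot, then swing it upright so that the hook on its back pushes fully onto the cross pin and the sprung latch snaps shut behind the pin. Let go, leaving the tin standing in the bracket held by its latch, and do not disturb the fork, the pruners or the pots.

Things in the scene. Friction and masses are not known exactly. Their poses are not given: they have to be found in the camera images.
- tin: First-aid tin on an 8 mm steel plate, loose, about 0.45 kg (varies). Origin: middle of the lower edge of the plate's foot; z up the plate, x out of its back (hook side), y across. Plate x -4 to 4; white box on the front: x -42 to -4, 110 wide, z 45 to 150. At the start it leans 0.5 rad (29 deg), top towards -x, so a gripper in line with the plate is tilted as much.
- tin_foot (a point): Middle of the lower edge of the foot (the tin's origin). Foot: 60 wide, 8 thick, lower edge rounded with 4 mm radius, z 0 to 38. Above it the plate is 80 wide to z 155.
- tin_tab (a point): Centre of the grip tab at the plate's top (z 195 in the tin's frame): 8 thick, 50 wide, z 155 to 220, free on both faces above the white box; grip it across its thickness. The weight hangs 95 mm below it and can twist in a weak grip.
- tin_hook (a point): Hook's seat: where the pin's centre lies when the hook is fully on (tin x 9, z 116). Hook 24 wide, mouth to +x: upper jaw x 4 to 42, z 129 to 134; lower jaw 5 thick, slopes from z 110 at the plate down to z 100 at its tip x 41.
- gate (a joint): Sprung latch: flap 14 wide, 23 long, hinged under the upper jaw's tip (tin x 38, z 127), slanting down and inwards to the lower jaw. 0 = shut; the pin pushes it inwards, up to 0.95 rad, with about 2 to 6 N; it springs back to 0 once the pin is past, within a few mm of the seat. It cannot open outwards.
- dock: Dark steel bench bracket, fixed. Origin on the bench under the slot's middle; x: the way the hook is pushed on, z up. Base x -45 to 65, 150 wide, 12 high; posts 12 wide at y -58 and 58 rise to z 140 and carry the pin. With its foot in the slot and leaning 0.5 rad to -x the tin's hook clears the pin by about 12 mm; leaning under 0.4 rad it does not pass it on the way down.
- dock_slot (a point): Middle of the slot's floor (bracket x 0, z 12). Slot along y: 11 wide (x -5.5 to 5.5), 84 long, 18 deep; back wall upright to z 30; front wall upright to z 16, then sloped out to x -15.5 at z 30 (outer edge of the lip x -21).
- dock_pin (a point): Middle of the level steel cross pin, 10 thick, along the bracket's y between the posts, at bracket x 9, z 128. A latched tin, let go, tips back about 0.1 rad till the latch rests on the pin, as it is meant to.
- cradle: Sloping wooden rest, fixed; base 150 x 130 x 10, origin under it; board 132 high on its -x side. The tin stands loose on its ledge, leaning on the board, and lifts straight up.
- fork: Stainless hand fork with wooden handle lying along its x, 270 x 60 x 28, origin under its middle; a bystander
- pruners: Pruners with orange handles, 175 x 80 x 20, lying on a grey kneeler pad 28 high, origin beneath the pivot; a bystander
- pots: Stack of three nested terracotta pots, 102 across, 133 high, origin under the middle; a bystander
Not all that is in view belongs to the job. What is shaped like the dock but red is not meant.

How it is judged:
By the outcome, as a careful person would: the job done as asked, in the order asked, and still so for the second after the job is handed in, with the robot touching nothing.
It also fails if it takes over 51 s, if anything falls off the work surface, if the arm or the gripper's body presses on something with over 40 N, if the wrist force passes 120 N, or if a joint passes its speed limit or range.

ROBOT

A 7-joint arm with a two-finger parallel gripper is mounted at the origin on the work surface. World frame = base frame: x ahead of the robot, y to its left, z up, the work surface at z = 0. Lengths are in m, angles in rad, forces in N, time in s.
With the tool pointing down it reaches from about 0.4 to 0.85 m from the base axis. Payload 10.4 kg.
Tool frame: the origin (TCP) lies midway between the tips of the shut fingers; the grasp point (between the pads) lies 19 mm behind it (manip.hold_point_z is the distance from the TCP to the grasp point, in m); z points along the fingers, y is the line along which they close (so a half turn about z gives the same grasp; the last joint's range is limited). The gripper opens to 85 mm and grips with 20 to 120 N. Pads are 22 mm wide; open, the fingers measure 114 mm over their backs; the gripper's body (76 mm by 85 mm) begins 54 mm behind the grasp point. The pads swing forward as they close: fully open they stand 13 mm farther back than shut.
Start: joints at [1.089, 0.332, -0.065, 1.46, 0.022, 1.35, -0.088], TCP at [0.277, -0.56, 0.231] pointing down, gripper open.
Joint ranges: [-2.6, 2.6], [-0.5, 2.12], [-1.47, 1.34], [0.16, 2.42], [-1.27, 4.41], [0.06, 2.06], [-2.6, 2.6]. Speed limits (rad/s): [2.22, 2.22, 2.79, 2.79, 3.14, 3.14, 3.14].

INTERFACE

Orientations are given as a unit quaternion [x, y, z, w].
In Python, from workcell import manip, eyes, job gives the robot as it stands.
- The arm moves only by the shell command python3 -m crank 'ROWS' [FORCE]. ROWS is JSON, a list that holds one entry, the list of rows, each a list of 7 numbers: the finger opening in cm, from 0 to 8.54, then the shift along the world's x, y, z in cm, then the turn, a rotation vector about the world's x, y, z in degrees. In form: [[[hand, x, y, z, ax, ay, az], ...]]. A call has 1 to 20 rows; each row shifts and turns the commanded pose from where the row before left it; what a row does not reach is not made up. A row lasts 1/8 s, in which the tool goes at most 62.5 mm and 10.7 degrees, less where a joint would pass 70% of its speed; a pose out of reach is approached as far as the arm can. A call with a gripper value outside its range is refused whole. The fingers move at their own pace and stop on an object; FORCE is the grip in N (left out, the last holds). Time passes only in rows, so rows that do not move let the fingers close. It gives the time, the measured TCP pose, the force, the opening and the grip force at its end, in the units of the state.
- manip.get_obs(): the state, without advancing time (a new reading comes with each control period).
- eyes.camera(name): name is "scene" or "top"; returns (picture, depth): 420x560x3 uint8, red, green, blue; 420x560 float32, m along the optical axis (not along the pixel's ray), 0 where there is no reading.
- eyes.camera_params(name): a dict with "fx", "fy", "cx", "cy" (pixels), "dist" ([k1, k2, p1, p2, k3] as OpenCV has them; the pictures are not rectified), "world_from_camera" (4x4, takes a point from camera to world coordinates). Camera axes: x right, y down, z forward; pixel columns grow to the right and rows downward; lengths in m; the calibration is good to about 2 mm. A picture is of the moment at which its call begins. camera_params takes no time and is no camera call.
- job.hand_in(): hands the job in; it is judged then, once.
The state is a dict: "clock": time; "joint_pos": joint angles; "joint_velocities": joint speeds; "tau": joint torques, N m; "position": TCP position; "ee_rot": TCP orientation; "ft_force": force on the tool from outside, world axes, zero at the start; "torque": the same for the moment, N m; "grip_width": opening from 0.0 (shut) to 1.0 (fully open); "grasp_force": force on a finger pad.
Only numpy, scipy, OpenCV 4.12 (cv2) and the standard library are available. Lean on these libraries where they do the work, as an engineer would, in place of code of your own. Each camera call takes 0.05 s, during which the arm holds its last target. There are 200 camera calls.

## Working session

There is one attempt and no reset: what is moved stays moved. The work goes in short steps, Python scripts to look and compute and a shell command to move; the robot and the scene stay as the last step left them, time stands still between calls to the robot, and variables do not carry over. Pictures are saved under pics/ and viewed, at most 10 in all, crops included, and the job is handed in when it is done.

```bash
mkdir -p pics
cat > h.py <<'E'
import numpy as np, cv2
from workcell import manip, eyes, job
from scipy.spatial.transform import Rotation as R
def shot(n):
    im,d=eyes.camera(n); p=eyes.camera_params(n); return im,d,p
def cloud(d,p):
    K=np.array([[p['fx'],0,p['cx']],[0,p['fy'],p['cy']],[0,0,1]]);h,w=d.shape
    u,v=np.meshgrid(np.arange(w),np.arange(h))
    q=cv2.undistortPoints(np.stack([u,v],-1).reshape(-1,1,2).astype(np.float32),K,np.array(p['dist'],float)).reshape(h,w,2)
    c=np.dstack([q*d[...,None],d]); T=np.array(p['world_from_camera'])
    W=c@T[:3,:3].T+T[:3,3]; W[d<=0]=np.nan; return W
E
python3 - <<'E'
from h import *
a=[]
for n in("scene","top"):
    im,d,p=shot(n); np.savez(f"{n}0.npz",im=im,d=d,W=cloud(d,p)); cv2.imwrite(f"pics/{n}0.png",im[...,::-1]); print(n,np.round(p['world_from_camera'],2).tolist(),p['fx'])
o=manip.get_obs();print(o['position'],o['ee_rot'],o['clock'],manip.hold_point_z)
E
```

```text
scene [[-0.56, 0.65, -0.51, 1.15], [0.83, 0.43, -0.36, 0.39], [-0.02, -0.63, -0.78, 1.04], [0.0, 0.0, 0.0, 1.0]] 486.2038754121697
top [[-0.02, -1.0, 0.07, 0.48], [-1.0, 0.02, 0.01, -0.04], [-0.02, -0.07, -1.0, 1.15], [0.0, 0.0, 0.0, 1.0]] 439.77087331108106
[ 0.27663931 -0.56006964  0.23060505] [ 9.73807114e-01  2.27374806e-01 -1.70869175e-04 -6.10816533e-04] 0.1 0.0187
```

View pics/scene0.png

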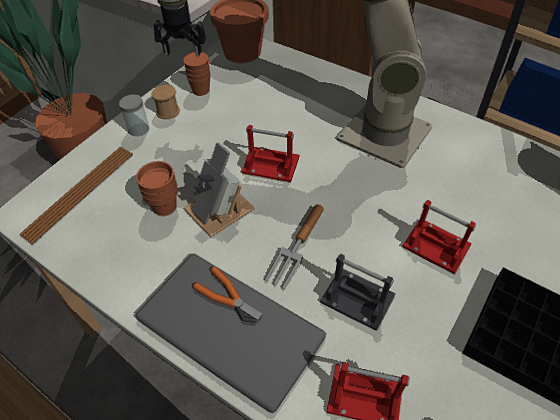

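View pics/top0.png

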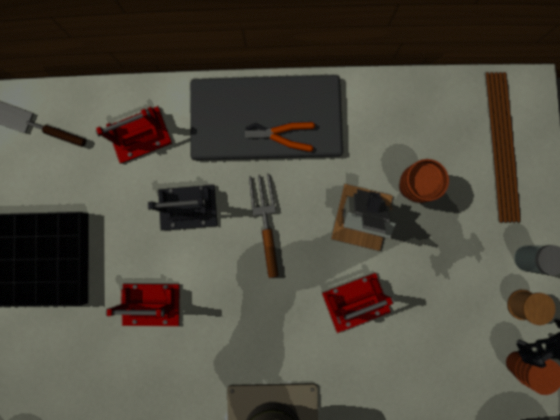

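The dark bracket is at scene (357,290) / top (187,205). The look-alikes are red, at scene (270,155), (438,235) and (368,385), so I reject those. The tin on its wooden rest is at scene (217,190) / top (372,215), with pots beside it at (157,188). Next is a close crop of each.

Run:
```python
from h import *
s=np.load("scene0.npz");t=np.load("top0.npz")
def g(z,x0,y0,w,h):
    im=z['im'][y0:y0+h,x0:x0+w,::-1]; im=np.clip(im*1.0*1.6,0,255).astype(np.uint8); return cv2.resize(im,(400,300),interpolation=cv2.INTER_CUBIC)
a=np.vstack([np.hstack([g(s,165,135,120,90+15),g(t,310,170,120,90)]),np.hstack([g(s,305,245,112,84),g(t,135,165,112,84)])])
cv2.imwrite("pics/crop.png",a)
for n,z,pts in(("s",s,[(217,190),(222,150),(205,190),(228,205),(340,260),(388,270),(363,266),(357,295),(157,170)]),("t",t,[(372,215),(385,203),(350,240),(355,215),(187,205),(160,220),(215,190)])):
    for u,v in pts: print(n,u,v,np.round(z['W'][v,u],3))
```

```text
s 217 190 [ 0.564 -0.214  0.122]
s 222 150 [ 0.51  -0.229  0.21 ]
s 205 190 [ 0.579 -0.242  0.119]
s 228 205 [ 0.555 -0.192  0.068]
s 340 260 [0.588 0.156 0.139]
s 388 270 [0.463 0.237 0.001]
s 363 266 [ 0.484  0.177 -0.003]
s 357 295 [0.584 0.21  0.028]
s 157 170 [ 0.59  -0.404  0.111]
t 372 215 [ 0.536 -0.241  0.158]
t 385 203 [ 0.575 -0.306  0.011]
t 350 240 [ 0.481 -0.211  0.013]
t 355 215 [ 0.538 -0.204  0.146]
t 187 205 [0.571 0.185 0.13 ]
t 160 220 [0.544 0.282 0.015]
t 215 190 [ 0.622  0.139 -0.003]
```

View pics/crop.png

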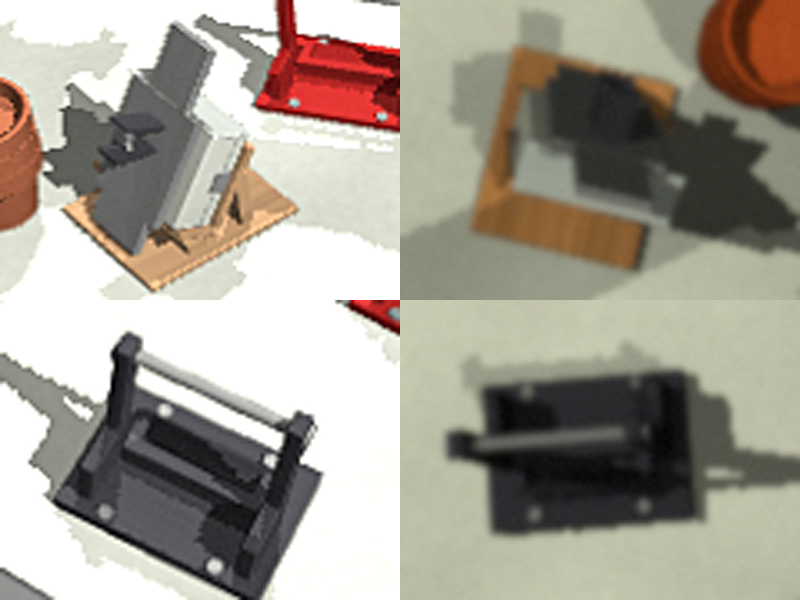

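The crops show the tin on its rest with the dark hook at scene crop (130,135), facing away from the board, and the tab on top. The dark bracket has its grey pin between two posts. Next I fit both poses from depth.

```bash
cat > fit.py <<'E'
from h import *
s=np.load("scene0.npz");t=np.load("top0.npz")
W=np.vstack([z['W'].reshape(-1,3) for z in(s,t)]);C=np.vstack([z['im'].reshape(-1,3) for z in(s,t)]).astype(float)
src=np.r_[np.zeros(420*560),np.ones(420*560)]
# dock
m=(abs(W[:,0]-.57)<.13)&(abs(W[:,1]-.19)<.14)&(C.max(1)<110)
for k in(0,1):
    b=W[m&(W[:,2]>.006)&(W[:,2]<.018)&(src==k)]
    r=cv2.minAreaRect(b[:,:2].astype(np.float32)); print("base",k,len(b),r,np.median(b[:,2]))
    w=W[(abs(W[:,0]-.57)<.13)&(abs(W[:,1]-.19)<.14)&(W[:,2]>.118)&(src==k)]
    c=w[:,:2].mean(0);v=np.linalg.svd(w[:,:2]-c)[2][0];print("pin",k,len(w),c,v,np.ptp((w[:,:2]-c)@v),np.degrees(np.arctan2(v[1],v[0])),(w[:,:2].min(0),w[:,:2].max(0)),np.percentile(w[:,2],[10,50,90,99]))
# tin plate
poly=(np.array([(178,35),(205,60),(185,110),(190,140),(140,240),(100,200),(140,85),(155,85)])*[.3,.35]+[165,135]).astype(np.int32)
M=np.zeros((420,560),np.uint8);cv2.fillPoly(M,[poly],1)
P=s['W'][M>0];P=P[~np.isnan(P[:,0])&(P[:,2]>.02)]
rng=np.random.default_rng(0);best=0
for i in range(500):
    a=P[rng.choice(len(P),3,False)];n=np.cross(a[1]-a[0],a[2]-a[0]);n/=np.linalg.norm(n)+1e-12;q=abs((P-a[0])@n)<.003
    if q.sum()>best:best=q.sum();Q=q
c=P[Q].mean(0);n=np.linalg.svd(P[Q]-c)[2][2];n*=np.sign(n[2]*1.)
print("plane",best,len(P),c,n,"tilt",np.degrees(np.arcsin(n[2])),"yaw",np.degrees(np.arctan2(n[1],n[0])))
X=n;Y=np.cross([0,0,1],X);Y/=np.linalg.norm(Y);Z=np.cross(X,Y)
A=s['W'].reshape(-1,3);A=A[(np.linalg.norm(A-c,axis=1)<.16)&(abs((A-c)@X)<.004)&(A[:,2]>.015)]
q=np.c_[(A-c)@Y,(A-c)@Z]
for z0 in np.arange(-.13,.14,.015):
    k=abs(q[:,1]-z0)<.0075
    if k.sum()>2:print("z %.3f"%z0,k.sum(),np.round([q[k,0].min(),q[k,0].max()],3))
print("zrange",np.percentile(q[:,1],[0,1,99,100]),"Y",Y,"Z",Z)
# cradle base
m=(abs(W[:,0]-.55)<.14)&(abs(W[:,1]+.25)<.14)&(C[:,0]>C[:,2]*1.3)&(abs(W[:,2]-.010)<.005)&(W[:,1]>-.34)
print("cradle",cv2.minAreaRect(W[m][:,:2].astype(np.float32)))
E
python3 fit.py
```

```text
base 0 1535 ((0.5781363248825073, 0.21087084710597992), (0.1158960834145546, 0.1510174572467804), 2.9456474781036377) 0.011477515362983803
pin 0 368 [0.57851169 0.21287346] [-0.0488249   0.99880735] 0.13322741075664454 92.79857343580667 (array([0.56318081, 0.14416861]), array([0.59102315, 0.27760119])) [0.12626168 0.13233698 0.13915125 0.14123077]
base 1 1551 ((0.5742119550704956, 0.17149101197719574), (0.2406316101551056, 0.25162240862846375), 89.9703140258789) 0.012997894142429578
pin 1 292 [0.57462068 0.21057338] [ 0.05910868 -0.99825155] 0.13326828032704974 -86.61134708707077 (array([0.56334664, 0.14391754]), array([0.58701488, 0.27656914])) [0.13017705 0.13419713 0.14076436 0.14330305]
plane 887 1096 [ 0.55623755 -0.23926685  0.11993597] [ 0.842454   -0.24335967  0.48067382] tilt 28.72941982385331 yaw -16.11241802697398
z -0.115 29 [-0.059  0.023]
z -0.100 79 [-0.039  0.024]
z -0.085 82 [-0.041  0.024]
z -0.070 108 [-0.053  0.035]
z -0.055 107 [-0.048  0.035]
z -0.040 83 [-0.028  0.034]
z -0.025 62 [-0.048  0.033]
z -0.010 65 [-0.019  0.034]
z 0.005 74 [-0.05   0.033]
z 0.020 114 [-0.05   0.033]
z 0.035 128 [-0.056  0.032]
z 0.050 81 [-0.033  0.018]
z 0.065 78 [-0.035  0.016]
z 0.080 82 [-0.035  0.018]
z 0.095 83 [-0.036  0.018]
z 0.110 30 [-0.035  0.016]
zrange [-0.1188215  -0.11094714  0.10483133  0.1074007 ] Y [ 0.27752288  0.96071903 -0.        ] Z [-0.46179249  0.13339799  0.87689947]
cradle ((0.5406864881515503, -0.24431821703910828), (0.13377240300178528, 0.1510588526725769), 74.67575073242188)
```

```bash
cat > dk.py <<'E'
from h import *
def prof(f="0"):
  for n in("scene","top"):
    z=np.load(f"{n}{f}.npz");A=z['W'].reshape(-1,3)
    a=np.radians(3);X=np.array([np.cos(a),np.sin(a)]);Y=np.array([-X[1],X[0]])
    q=A[:,:2]-[.577,.211];q=np.c_[q@X,q@Y,A[:,2]];q=q[(abs(q[:,0])<.07)&(abs(q[:,1])<.036)]
    print(n,[(round(x*1e3),(abs(q[:,0]-x)<.002).sum(),np.round(np.percentile(q[abs(q[:,0]-x)<.002][:,2]*1e3,[5,50,90,99])).tolist()) for x in np.arange(-.06,.07,.004) if (abs(q[:,0]-x)<.002).sum()>3])
if __name__=="__main__":
  prof()
E
python3 dk.py
python3 - <<'E'
from h import *
c=np.array([.55624,-.23927,.11994]);X=np.array([.84245,-.24336,.48067]);Y=np.array([.27752,.96072,0]);Z=np.cross(X,Y)
o=c-.004*X-.0075*Y-.114*Z;print("origin",o,"tab",o+.195*Z,"hook",o+.009*X+.116*Z)
p=manip.get_obs()['position']
for g in(.195,.188):
  for off in(.10,0): t=o+(g+off-.0187)*Z;print(g,off,t,(t-p)*100)
E
```

```text
scene [(-60, np.int64(4), [0.0, 1.0, 1.0, 2.0]), (-56, np.int64(15), [6.0, 9.0, 11.0, 12.0]), (-52, np.int64(35), [9.0, 12.0, 14.0, 15.0]), (-48, np.int64(41), [8.0, 12.0, 14.0, 16.0]), (-44, np.int64(42), [8.0, 12.0, 14.0, 16.0]), (-40, np.int64(24), [11.0, 12.0, 15.0, 15.0]), (-32, np.int64(9), [24.0, 26.0, 27.0, 28.0]), (-28, np.int64(30), [24.0, 28.0, 30.0, 31.0]), (-24, np.int64(73), [20.0, 26.0, 30.0, 33.0]), (-20, np.int64(72), [16.0, 21.0, 26.0, 29.0]), (-16, np.int64(74), [12.0, 16.0, 21.0, 25.0]), (-4, np.int64(62), [27.0, 31.0, 133.0, 135.0]), (0, np.int64(111), [28.0, 130.0, 134.0, 136.0]), (4, np.int64(174), [11.0, 27.0, 131.0, 135.0]), (8, np.int64(80), [8.0, 13.0, 29.0, 31.0]), (12, np.int64(37), [9.0, 12.0, 14.0, 15.0]), (16, np.int64(47), [9.0, 12.0, 14.0, 15.0]), (20, np.int64(45), [8.0, 12.0, 14.0, 17.0]), (24, np.int64(48), [8.0, 12.0, 14.0, 16.0]), (28, np.int64(44), [8.0, 11.0, 13.0, 14.0]), (32, np.int64(50), [8.0, 11.0, 13.0, 15.0]), (36, np.int64(42), [8.0, 11.0, 13.0, 15.0]), (40, np.int64(48), [9.0, 11.0, 14.0, 16.0]), (44, np.int64(48), [8.0, 11.0, 14.0, 1
[... 1473 characters left out ...]
5.0, 17.0]), (52, np.int64(35), [10.0, 12.0, 15.0, 17.0]), (56, np.int64(27), [-3.0, 1.0, 5.0, 6.0]), (60, np.int64(40), [-3.0, 1.0, 4.0, 5.0]), (64, np.int64(42), [-4.0, 1.0, 4.0, 6.0]), (68, np.int64(39), [-3.0, 1.0, 4.0, 5.0])]
origin [ 0.60343278 -0.26070905  0.0180512 ] tab [ 0.51338387 -0.23469692  0.18904588] hook [ 0.55744727 -0.24742541  0.12409714]
0.195 0.1 [ 0.4758404  -0.22385186  0.26033751] [19.92010876 33.62177733  2.9732461 ]
0.195 0 [ 0.52201933 -0.23719142  0.17264793] [24.53800159 32.28782194 -5.79571222]
0.188 0.1 [ 0.47907292 -0.22478563  0.25419924] [20.24336126 33.52840045  2.35941901]
0.188 0 [ 0.52525185 -0.23812519  0.16650966] [24.86125409 32.19444506 -6.4095393 ]
```

```bash
python3 -m crank '[[[8.5,0.5,1,1.5,0,0,6],[8.5,1,2,1.5,0,0,6],[8.5,1.5,2.5,0,0,0,6],[8.5,1.5,2.5,0,0,0,6],[8.5,1.5,2.5,0,0,0,6],[8.5,1.5,2.5,0,0,0,6],[8.5,1.5,2.5,0,0,0,6],[8.5,1.5,2.5,0,0,0,5.6],[8.5,1.5,2.5,0,-1.33,-4.6,0],[8.5,1.5,2.5,0,-1.33,-4.6,0],[8.5,1.5,2.5,0,-1.33,-4.6,0],[8.5,1.5,2.5,0,-1.33,-4.6,0],[8.5,1.5,2.5,0,-1.33,-4.6,0],[8.5,2,3,0,-1.33,-4.6,0],[8.5,0,0,0,0,0,0],[8.5,0,0,0,0,0,0]]]' 90
cat > st.py <<'E'
from h import *
def st():
    o=manip.get_obs();r=R.from_quat(o['ee_rot']).as_matrix();p=np.array(o['position'])
    print("t",o['clock'],"p",np.round(p,4),"F",np.round(o['ft_force'],1),"w",round(o['grip_width'],3),"gf",o['grasp_force']);print("y",np.round(r[:,1],3),"z",np.round(r[:,2],3),"j",np.round(o['joint_pos'],2))
    return p,r,o
E
python3 - <<'E'
from st import *
p,r,o=st()
tgt=np.array([.5236,-.2377,.1696]);print("to grasp cm",(tgt-p)*100)
X=np.array([.84245,-.24336,.48067]);Y=np.array([.27752,.96072,0]);Z=np.cross(X,Y)
T=np.c_[-Y,X,-Z] # tool x,y,z ; x=y×z
T[:,0]=np.cross(X,-Z)
print("rotvec deg",R.from_matrix(T@r.T).as_rotvec(degrees=True), np.linalg.det(T))
E
```

```text
clock: 2.1
position: [0.4765, -0.2259, 0.2614]
ee_rot: [0.774, 0.582, 0.149, 0.198]
ft_force: [0.3, 0.1, -0.0]
grip_width: 0.994
grasp_force: 0.0
t 2.1 p [ 0.4765 -0.2259  0.2614] F [ 0.3  0.1 -0. ] w 0.994 gf 0.0
y [ 0.843 -0.244  0.48 ] z [ 0.461 -0.134 -0.877] j [ 0.88 -0.24 -0.41  2.07 -0.24  0.81  0.29]
to grasp cm [ 4.71182207 -1.18279349 -9.17589344]
rotvec deg [ 0.01074527 -0.04184176  0.01705937] 0.9999797508829615
```

```bash
python3 -m crank '[[[8.5,0.95,-0.24,-1.84,0,0,0],[8.5,0.95,-0.24,-1.84,0,0,0],[8.5,0.95,-0.24,-1.84,0,0,0],[8.5,0.95,-0.24,-1.84,0,0,0],[8.5,0.95,-0.24,-1.84,0,0,0],[8.5,0,0,0,0,0,0]]]' 90
python3 - <<'E'
from st import *
st()
for n in("scene","top"):
    im,d,p=shot(n); W=cloud(d,p);np.savez(f"{n}1.npz",im=im,d=d,W=W)
im=np.load("scene1.npz")['im'][90:250,120:330,::-1];cv2.imwrite("pics/g1.png",cv2.resize(im,(787,600),interpolation=cv2.INTER_CUBIC))
E
```

```text
clock: 2.85
position: [0.5237, -0.238, 0.1676]
ee_rot: [0.775, 0.582, 0.149, 0.197]
ft_force: [-0.7, -0.5, 0.8]
grip_width: 0.996
grasp_force: 0.0
t 2.85 p [ 0.5237 -0.238   0.1676] F [-0.7 -0.5  0.8] w 0.996 gf 0.0
y [ 0.844 -0.245  0.478] z [ 0.459 -0.132 -0.878] j [ 0.87 -0.02 -0.49  2.09 -0.11  0.57  0.17]
```

View pics/g1.png

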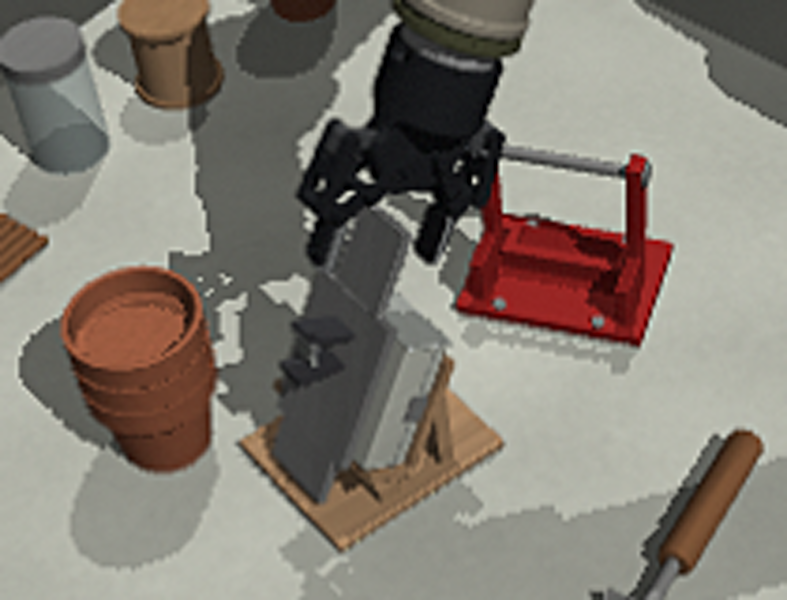

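The fingers straddle the tab at crop (370,245), one on each face. I close now.

```bash
python3 -m crank '[[[0.3,0,0,0,0,0,0],[0.3,0,0,0,0,0,0],[0.3,0,0,0,0,0,0],[0.3,0,0,0,0,0,0],[0.3,0,0,0,0,0,0],[0.3,0,0,0,0,0,0],[0.3,0,0,0,0,0,0],[0.3,0,0,0,0,0,0]]]' 100; python3 -c "
from st import *
st()"
```

```text
clock: 3.95
position: [0.5242, -0.2375, 0.1696]
ee_rot: [0.774, 0.582, 0.149, 0.198]
ft_force: [-3.9, 1.1, 6.1]
grip_width: 0.079
grasp_force: 98.0
t 3.95 p [ 0.5242 -0.2375  0.1696] F [-3.9  1.1  6.1] w 0.079 gf 98.00890445709229
y [ 0.843 -0.243  0.481] z [ 0.462 -0.134 -0.877] j [ 0.87 -0.02 -0.49  2.09 -0.11  0.57  0.17]
```

```bash
python3 -m crank '[[[0.3,0,0,1,0,0,0],[0.3,0,0,2,0,0,0],[0.3,0,0,3,0,0,0],[0.3,0,0,3,0,0,0],[0.3,0,0,3,0,0,0],[0.3,0,0,3,0,0,0],[0.3,0,0,3,0,0,0],[0.3,0,0,1,0,0,0],[0.3,0,0,0,0,0,0]]]'
python3 - <<'E'
from st import *
st()
im,d,p=shot("scene"); W=cloud(d,p);np.savez("scene2.npz",im=im,d=d,W=W)
im=im[20:220,120:360,::-1];cv2.imwrite("pics/g2.png",cv2.resize(im,(720,600),interpolation=cv2.INTER_CUBIC))
E
```

```text
clock: 5.08
position: [0.5241, -0.2372, 0.3589]
ee_rot: [0.774, 0.582, 0.149, 0.198]
ft_force: [0.4, -0.6, -5.3]
grip_width: 0.078
grasp_force: 97.7
t 5.075 p [ 0.5241 -0.2372  0.3589] F [ 0.4 -0.6 -5.3] w 0.078 gf 97.67635703086853
y [ 0.843 -0.243  0.48 ] z [ 0.461 -0.133 -0.877] j [ 0.89 -0.16 -0.45  1.81 -0.17  0.99  0.2 ]
```

View pics/g2.png

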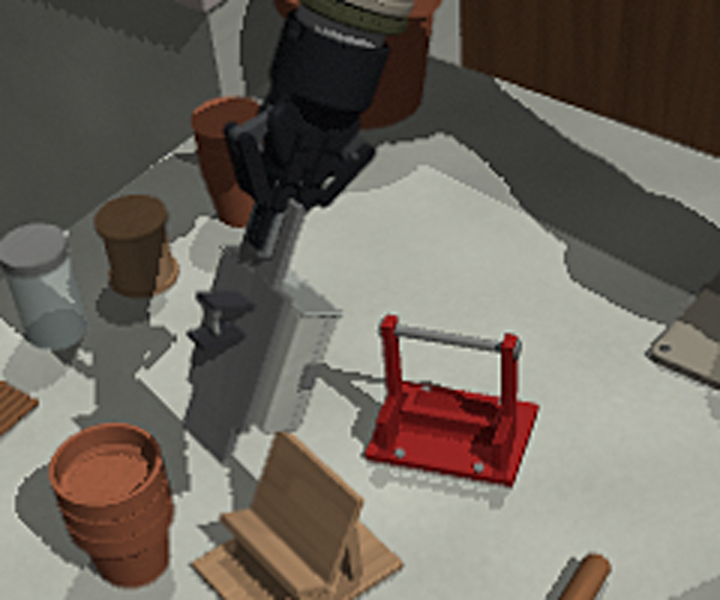

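The tin hangs in the same pose, with the rest empty at crop (300,530). Next I carry it over the bracket.

```bash
python3 -m crank '[[[0.3,0,1,0,0,0,0.5],[0.3,-0.1,2,0,0,0,1],[0.3,-0.3,3,0,0,0,1.4],[0.3,-0.3,3.2,0,0,0,1.4],[0.3,-0.3,3.2,0,0,0,1.4],[0.3,-0.3,3.2,0,0,0,1.4],[0.3,-0.3,3.2,0,0,0,1.4],[0.3,-0.3,3.2,0,0,0,1.4],[0.3,-0.3,3.2,0,0,0,1.4],[0.3,-0.3,3.2,0,0,0,1.4],[0.3,-0.3,3.2,0,0,0,1.4],[0.3,-0.3,3.2,0,0,0,1.4],[0.3,-0.3,3.2,0,0,0,1.4],[0.3,-0.3,3,0,0,0,1.4],[0.3,-0.3,2,0,0,0,1.2],[0.3,-0.1,1.3,0,0,0,0.5],[0.3,0,0,-2,0,0,0],[0.3,0,0,-2,0,0,0],[0.3,0,0,0,0,0,0],[0.3,0,0,0,0,0,0]]]'
cat > fit2.py <<'E'
from st import *
import sys
k=sys.argv[1]; p,r,o=st()
X0=r[:,1];Z0=-r[:,2];Y0=np.cross(Z0,X0)
for n in("scene","top"):
    im,d,pp=shot(n);W=cloud(d,pp);np.savez(f"{n}{k}.npz",im=im,d=d,W=W);cv2.imwrite(f"pics/{n}{k}.png",im[...,::-1])
    A=(W.reshape(-1,3)-p)@np.c_[X0,Y0,Z0]  # tool-aligned tin frame, origin TCP
    B=A[(abs(A[:,0]-.004)<.007)&(abs(A[:,1])<.055)&(A[:,2]<-.02)&(A[:,2]>-.2)]
    if len(B)<100: print(n,"few",len(B));continue
    q=np.c_[B[:,1:],np.ones(len(B))]
    for i in range(5):
        s=np.linalg.lstsq(q,B[:,0],rcond=None)[0];e=B[:,0]-q@s;kk=abs(e)<.003;B=B[kk];q=q[kk]
    print(n,len(B),"x=a*y+b*z+c (deg,deg,mm)",np.degrees(s[:2]),s[2]*1e3,"zmin/mm",np.percentile(B[:,2],[0,1,2])*1e3)
    for z0 in(-.165,-.155,-.145,-.12,-.10,-.05):
        u=B[abs(B[:,2]-z0)<.005]
        if len(u):print("  z",z0,np.round([u[:,1].min()*1e3,u[:,1].max()*1e3],1))
E
python3 fit2.py 3
```

```text
clock: 7.62
position: [0.4837, 0.2055, 0.3203]
ee_rot: [0.661, 0.708, 0.182, 0.17]
ft_force: [0.6, -0.4, -4.2]
grip_width: 0.078
grasp_force: 97.9
t 7.625 p [0.4837 0.2055 0.3203] F [ 0.6 -0.4 -4.2] w 0.078 gf 97.92774081230164
y [0.874 0.059 0.482] z [ 0.481  0.033 -0.876] j [ 0.67 -0.43 -1.    1.93 -0.26  0.97 -0.21]
scene 1926 x=a*y+b*z+c (deg,deg,mm) [0.36160125 0.3539008 ] 3.80819653160929 zmin/mm [-171.80053115 -168.6072178  -166.79531939]
  z -0.165 [-30.3  27.9]
  z -0.155 [-30.7  27.7]
  z -0.145 [-30.3  27.3]
  z -0.12 [-40.3  37.7]
  z -0.1 [-40.5  37.8]
  z -0.05 [-40.4  38. ]
top 688 x=a*y+b*z+c (deg,deg,mm) [-0.16941664  0.58384025] 5.83325731770116 zmin/mm [-168.77657122 -166.84220529 -165.12416255]
  z -0.165 [-28.7  29.7]
  z -0.155 [-30.2  14.9]
  z -0.145 [-30.8   4.9]
  z -0.12 [-40.7   1. ]
  z -0.1 [-41.2  37.6]
  z -0.05 [-41.4  38.5]
```

View pics/scene3.png

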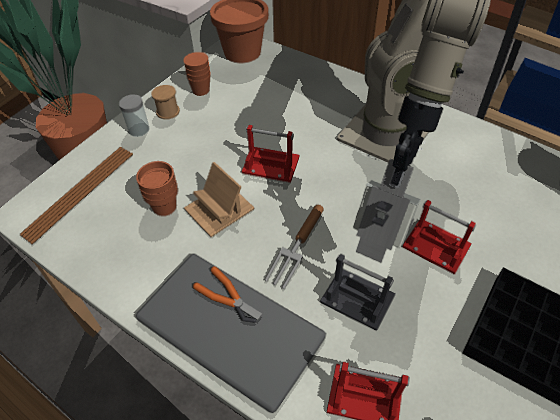

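The tin hangs over the bracket at scene (385,220), aligned with it to about 1 mm and 1°. I lower it straight down, still leaning.

```bash
python3 -m crank '[[[0.3,0.1,0,-1,0,0,-0.5],[0.3,0,0,-1.5,0,0,0],[0.3,0,0,-1.5,0,0,0],[0.3,0,0,-1.5,0,0,0],[0.3,0,0,-1.5,0,0,0],[0.3,0,0,-1.5,0,0,0],[0.3,0,0,-1.5,0,0,0],[0.3,0,0,-1.5,0,0,0],[0.3,0,0,-1,0,0,0],[0.3,0,0,0,0,0,0],[0.3,0,0,0,0,0,0]]]'; python3 fit2.py 4
python3 - <<'E'
from h import *
a=np.load("scene4.npz")['im'][180:340,280:420,::-1];cv2.imwrite("pics/g4.png",cv2.resize(a,(525,600),interpolation=cv2.INTER_CUBIC))
E
```

```text
clock: 9.1
position: [0.4847, 0.2057, 0.1949]
ee_rot: [0.664, 0.705, 0.181, 0.17]
ft_force: [0.9, -0.2, -5.1]
grip_width: 0.083
grasp_force: 97.9
t 9.1 p [0.4847 0.2057 0.1949] F [ 0.9 -0.2 -5.1] w 0.083 gf 97.94915914535522
y [0.875 0.052 0.481] z [ 0.481  0.029 -0.877] j [ 0.8  -0.35 -1.23  2.12 -0.2   0.68 -0.31]
scene 1535 x=a*y+b*z+c (deg,deg,mm) [0.52358938 0.2352723 ] 3.495691807950053 zmin/mm [-199.82702782 -198.49341292 -196.80121653]
  z -0.165 [-52.4  27.6]
  z -0.155 [-30.8  27.7]
  z -0.145 [-31.6  27.8]
  z -0.12 [-41.7  37.6]
  z -0.1 [-41.1  49.7]
  z -0.05 [-40.8  37.4]
top 612 x=a*y+b*z+c (deg,deg,mm) [-0.05596511  0.56346212] 5.988574907529499 zmin/mm [-192.12287975 -190.05586592 -189.52499672]
  z -0.165 [-29.6  53.6]
  z -0.155 [-30.6   8.3]
  z -0.145 [-29.2   4. ]
  z -0.12 [-40.   40.7]
  z -0.1 [-40.8  39. ]
  z -0.05 [-40.7  39.9]
```

View pics/g4.png

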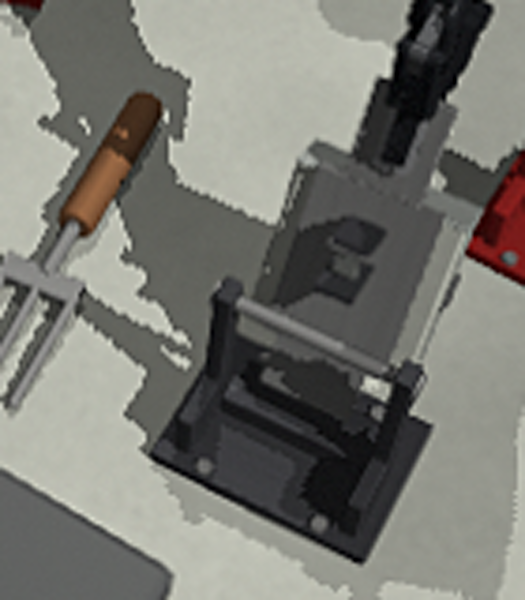

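The foot hangs just above the slot between the posts, and the hook at crop (355,255) is clear of the pin at (315,335). I lower it slowly.

```bash
python3 -m crank '[[[0.3,0,0,-0.5,0,0,0],[0.3,0,0,-0.5,0,0,0],[0.3,0,0,-0.5,0,0,0],[0.3,0,0,-0.4,0,0,0],[0.3,0,0,-0.4,0,0,0],[0.3,0,0,0,0,0,0]]]';python3 -m crank '[[[0.3,0,0,-0.3,0,0,0],[0.3,0,0,-0.2,0,0,0],[0.3,0,0,0,0,0,0]]]'
```

```text
clock: 9.95
position: [0.4842, 0.2055, 0.171]
ee_rot: [0.665, 0.705, 0.18, 0.17]
ft_force: [0.7, -0.3, -4.9]
grip_width: 0.083
grasp_force: 97.9
clock: 10.32
position: [0.4844, 0.2056, 0.1663]
ee_rot: [0.664, 0.705, 0.181, 0.17]
ft_force: [2.1, 0.5, -5.2]
grip_width: 0.08
grasp_force: 97.9
```

```bash
python3 -m crank '[[[0.3,0.1,0,-0.1,0,0,0],[0.3,0,0,-0.1,0,0,0],[0.3,0,0,0,0,0,0]]]';python3 -m crank '[[[0.3,0,0,-0.1,0,0,0],[0.3,0,0,0,0,0,0]]]'
```

```text
clock: 10.7
position: [0.4854, 0.2056, 0.1644]
ee_rot: [0.664, 0.705, 0.181, 0.17]
ft_force: [1.0, -0.7, -6.0]
grip_width: 0.085
grasp_force: 98.0
clock: 10.95
position: [0.4857, 0.206, 0.1639]
ee_rot: [0.664, 0.705, 0.181, 0.17]
ft_force: [-4.0, -0.7, 4.5]
grip_width: 0.077
grasp_force: 99.3
```

The foot is on the slot floor: the force changed by +9 N and the computed height is z≈12 mm. I swing it upright about the foot.

```bash
python3 -m crank '[[[0.3,0.45,0.02,0.29,-0.1,1.8,0],[0.3,0.48,0.03,0.23,-0.1,1.8,0],[0.3,0.48,0.03,0.22,-0.1,1.8,0],[0.3,0.49,0.02,0.2,-0.1,1.8,0],[0.3,0,0,0,0,0,0]]]'; python3 -m crank '[[[0.3,0.5,0.03,0.19,-0.1,1.8,0],[0.3,0.5,0.02,0.17,-0.1,1.8,0],[0.3,0.51,0.03,0.15,-0.1,1.8,0],[0.3,0.51,0.02,0.14,-0.1,1.8,0],[0.3,0,0,0,0,0,0]]]'; python3 -c "
from st import *
st()"
```

```text
clock: 11.58
position: [0.5039, 0.2071, 0.1726]
ee_rot: [0.674, 0.715, 0.138, 0.126]
ft_force: [2.1, -1.2, -1.4]
grip_width: 0.08
grasp_force: 98.4
clock: 12.2
position: [0.5234, 0.2077, 0.1792]
ee_rot: [0.68, 0.722, 0.092, 0.085]
ft_force: [0.4, -1.0, -1.3]
grip_width: 0.083
grasp_force: 98.4
t 12.2 p [0.5234 0.2077 0.1792] F [ 0.4 -1.  -1.3] w 0.083 gf 98.41392159461975
y [0.967 0.057 0.249] z [ 0.248  0.017 -0.969] j [ 0.65  0.3  -1.32  1.86  0.49  1.03 -0.78]
```

```bash
python3 -m crank '[[[0.3,0.51,0.03,0.12,-0.1,1.8,0],[0.3,0.52,0.03,0.11,-0.1,1.8,0],[0.3,0,0,0,0,0,0]]]'; python3 -m crank '[[[0.3,0.52,0.03,0.09,-0.1,1.8,0],[0.3,0.53,0.03,0.08,-0.1,1.8,0],[0.3,0,0,0,0,0,0]]]'; python3 fit2.py 5
```

```text
clock: 12.58
position: [0.5335, 0.2084, 0.1816]
ee_rot: [0.683, 0.725, 0.069, 0.064]
ft_force: [-0.9, -1.4, -0.2]
grip_width: 0.084
grasp_force: 98.7
clock: 12.95
position: [0.544, 0.209, 0.1833]
ee_rot: [0.684, 0.726, 0.047, 0.043]
ft_force: [-0.4, -1.4, -0.7]
grip_width: 0.078
grasp_force: 98.8
t 12.95 p [0.544  0.209  0.1833] F [-0.4 -1.4 -0.7] w 0.078 gf 98.75221610069275
y [0.99  0.059 0.126] z [ 0.126  0.009 -0.992] j [ 0.52  0.45 -1.23  1.71  0.53  1.21 -0.77]
scene 927 x=a*y+b*z+c (deg,deg,mm) [ 0.67900325 -0.18275914] 3.5107655777425566 zmin/mm [-164.85537543 -160.18156189 -159.01274672]
  z -0.165 [-27.6  25.8]
  z -0.155 [-50.6  48.5]
  z -0.145 [-30.3  27.4]
  z -0.12 [-41.5  37.5]
  z -0.1 [-41.9  37.3]
  z -0.05 [-41.4  36.7]
top 104 x=a*y+b*z+c (deg,deg,mm) [ 9.60493814 -0.25258016] 8.967508843422088 zmin/mm [-176.64406869 -176.53639857 -175.56582409]
  z -0.165 [-53.1   5.1]
  z -0.155 [-49.9 -11.6]
  z -0.145 [-18.6 -18.6]
  z -0.12 [-41.  -33.3]
  z -0.1 [-41.1 -17.3]
  z -0.05 [-42.4 -23.3]
```

```bash
python3 -m crank '[[[0.3,0.53,0.03,0.06,-0.1,1.8,0],[0.3,0.53,0.03,0.04,-0.1,1.8,0],[0.3,0,0,0,0,0,0]]]'; python3 -m crank '[[[0.3,0.26,0.01,0.02,-0.05,0.9,0],[0.3,0.26,0.01,0.01,-0.05,0.9,0],[0.3,0,0,0,0,0,0]]]';  python3 -m crank '[[[0.3,0.26,0.01,0.01,-0.05,0.9,0],[0.3,0,0,0,0,0,0]]]'; python3 -c "
from st import *
st()"
```

```text
clock: 13.42
position: [0.5548, 0.2096, 0.1843]
ee_rot: [0.686, 0.727, 0.024, 0.021]
ft_force: [0.3, -0.5, 1.6]
grip_width: 0.079
grasp_force: 98.8
clock: 13.8
position: [0.5602, 0.2099, 0.1846]
ee_rot: [0.686, 0.728, 0.012, 0.01]
ft_force: [0.6, -0.9, 1.6]
grip_width: 0.077
grasp_force: 99.0
clock: 14.05
position: [0.5627, 0.2101, 0.1846]
ee_rot: [0.686, 0.728, 0.006, 0.004]
ft_force: [1.2, 0.4, 2.7]
grip_width: 0.082
grasp_force: 99.0
t 14.05 p [0.5627 0.2101 0.1846] F [1.2 0.4 2.7] w 0.082 gf 99.01309847831726
y [0.998 0.059 0.015] z [ 0.015  0.004 -1.   ] j [ 0.43  0.56 -1.17  1.56  0.53  1.36 -0.74]
```

```bash
python3 -m crank '[[[0.3,0.25,0.01,0,-0.05,0.9,0],[0.3,0,0,0,0,0,0]]]';  python3 -m crank '[[[0.3,0.15,0.01,0,0,0.4,0],[0.3,0,0,0,0,0,0]]]'; python3 fit2.py 6
python3 - <<'E'
from h import *
a=np.load("scene6.npz")['im'][190:340,290:415,::-1];a=np.clip(a*1.8,0,255).astype(np.uint8);cv2.imwrite("pics/g6.png",cv2.resize(a,(500,600),interpolation=cv2.INTER_CUBIC))
E
```

```text
clock: 14.3
position: [0.5652, 0.2101, 0.1846]
ee_rot: [0.686, 0.728, 0.001, -0.001]
ft_force: [1.7, 0.8, 2.7]
grip_width: 0.082
grasp_force: 99.1
clock: 14.55
position: [0.5665, 0.2101, 0.1846]
ee_rot: [0.686, 0.728, -0.002, -0.004]
ft_force: [0.4, 0.9, 3.6]
grip_width: 0.076
grasp_force: 99.4
t 14.55 p [0.5665 0.2101 0.1846] F [0.4 0.9 3.6] w 0.076 gf 99.3745744228363
y [ 0.998  0.059 -0.008] z [-0.008  0.002 -1.   ] j [ 0.41  0.59 -1.16  1.53  0.54  1.39 -0.73]
scene 764 x=a*y+b*z+c (deg,deg,mm) [ 0.77143234 -0.36526039] 3.5654879688230827 zmin/mm [-167.67185384 -158.43587843 -157.81421654]
  z -0.165 [-53.4  13.2]
  z -0.155 [-52.6  48.3]
  z -0.145 [-31.3  27.5]
  z -0.12 [-52.8  37.7]
  z -0.1 [-52.4  37.2]
  z -0.05 [-53.1  54.2]
top few 76
```

View pics/g6.png

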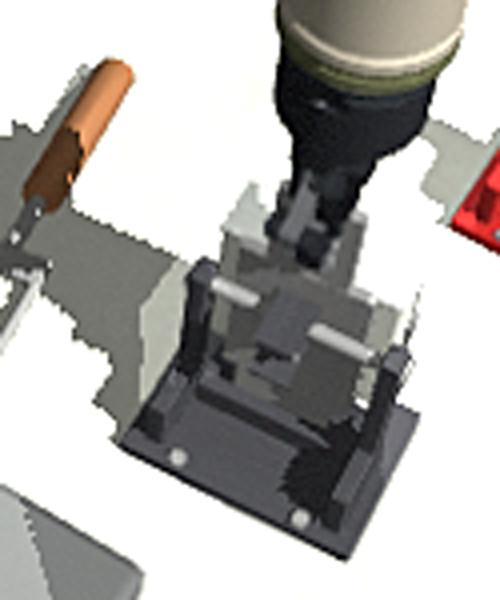

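The upper jaw lies over the pin at crop (285,320), between the posts. There is no firm contact yet, so I push on until the pin seats.

```bash
for i in 1 2; do python3 -m crank '[[[0.3,0.15,0.01,0,0,0.3,0],[0.3,0,0,0,0,0,0]]]'|grep -E "pos|ft"; done
python3 - <<'E'
from st import *
p,r,o=st();print("tau F",np.round(o['torque'],2))
im,d,pp=shot("scene");W=cloud(d,pp).reshape(-1,3)
a=np.radians(3);X=np.array([np.cos(a),np.sin(a)]);Y=np.array([-X[1],X[0]])
q=np.c_[(W[:,:2]-[.577,.211])@X,(W[:,:2]-[.577,.211])@Y,W[:,2]]
pin=q[(abs(q[:,2]-.13)<.012)&(abs(abs(q[:,1])-.033)<.014)&(abs(q[:,0])<.012)&(q[:,2]>.12)]
print("pin",len(pin),np.percentile(pin[:,0],[2,50,98])*1e3,np.percentile(pin[:,2],[2,50,98])*1e3)
pl=q[(abs(q[:,1])<.037)&(q[:,2]>.035)&(q[:,2]<.17)&(abs(q[:,0]+.006)<.012)]
for z0 in np.arange(.04,.17,.01):
  k=pl[abs(pl[:,2]-z0)<.005]
  if len(k)>3:print("plate z %.2f"%z0,len(k),np.percentile(k[:,0],[10,50,90])*1e3)
E
```

```text
position: [0.5673, 0.2103, 0.1845]
ft_force: [-2.9, 0.0, 6.4]
position: [0.5674, 0.2103, 0.1845]
ft_force: [-11.3, -3.3, 9.9]
t 15.15 p [0.5674 0.2103 0.1845] F [-11.3  -3.3   9.9] w 0.08 gf 100.29133558273315
y [ 0.998  0.06  -0.022] z [-0.022  0.    -1.   ] j [ 0.4   0.6  -1.15  1.52  0.53  1.4  -0.73]
tau F [-0.63  1.64 -0.25]
pin 169 [-9.34966779 -2.09891994  4.25961144] [125.72393082 132.15091656 140.8551566 ]
plate z 0.04 51 [-9.0828178  -7.44102109 -6.06564634]
plate z 0.05 42 [-8.83545368 -7.01444027 -5.65987899]
plate z 0.06 40 [-9.08435388 -7.18109473 -5.90065984]
plate z 0.07 50 [-8.3531087  -7.4421954  -6.05837918]
plate z 0.08 35 [-8.27171227 -6.95067208 -5.33699875]
plate z 0.09 49 [-8.3113079  -6.84744533 -5.37408083]
plate z 0.10 43 [-7.89690714 -6.87710929 -5.24959528]
plate z 0.11 20 [-7.70207215 -6.33272291 -5.09172763]
plate z 0.12 10 [-1.38194929  1.49585427  4.71092651]
plate z 0.13 122 [-7.06378952 -0.17885226  3.12530542]
plate z 0.14 85 [-7.90545446 -6.06124845  0.03872724]
plate z 0.15 121 [-7.81136172 -5.82292976  2.95579885]
plate z 0.16 93 [-9.96144701 -6.42819215 -5.0581439 ]
```

The pin is seated: motion has stopped at −11 N, and the plate's back face is about 5 mm from the pin axis. I tip the tin back gently while still gripping, to feel whether the latch holds.

```bash
python3 -m crank '[[[0.3,-0.6,-0.03,0,0.1,-1.8,0],[0.3,-0.5,-0.03,-0.03,0.1,-1.8,0],[0,-0.3,-0.02,-0.03,0.05,-1,0],[0.3,0,0,0,0,0,0]]]'|grep -E "pos|ft"; for i in 1 2 3; do python3 -m crank '[[[0.3,-0.2,-0.01,-0.02,0.03,-0.6,0],[0.3,0,0,0,0,0,0]]]'|grep -E "pos|ft"; done
```

```text
position: [0.5549, 0.2095, 0.1842]
ft_force: [-0.7, 0.6, 6.6]
position: [0.5532, 0.2094, 0.1841]
ft_force: [-1.4, 0.9, 7.6]
position: [0.5512, 0.2093, 0.1839]
ft_force: [-1.5, 1.2, 6.9]
position: [0.5493, 0.2092, 0.1838]
ft_force: [0.0, -0.1, 8.1]
```

```bash
for i in 1 2 3; do python3 -m crank '[[[0.3,-0.15,-0.01,-0.02,0.02,-0.4,0],[0.3,0,0,0,0,0,0]]]'|grep -E "pos|ft"; done
```

```text
position: [0.548, 0.2091, 0.1836]
ft_force: [-0.5, 0.6, 6.3]
position: [0.5466, 0.2091, 0.1835]
ft_force: [-0.4, 0.9, 7.2]
position: [0.5456, 0.2089, 0.1834]
ft_force: [3.1, 1.0, 7.1]
```

```bash
for i in 1 2; do python3 -m crank '[[[0.3,-0.15,-0.01,-0.02,0.02,-0.4,0],[0.3,0,0,0,0,0,0]]]'|grep -E "pos|ft"; done; python3 -c "
from st import *
st()"
```

```text
position: [0.5449, 0.2087, 0.1832]
ft_force: [7.3, 1.6, 2.5]
position: [0.544, 0.2086, 0.183]
ft_force: [11.8, 4.1, -1.3]
t 17.7 p [0.544  0.2086 0.183 ] F [11.8  4.1 -1.3] w 0.081 gf 98.65361094474792
y [0.989 0.058 0.133] z [ 0.132  0.011 -0.991] j [ 0.53  0.44 -1.24  1.71  0.53  1.2  -0.77]
```

The latch holds: pulling back met rising resistance to 12 N at about 0.12 rad. I unload, release and withdraw along the tab.

```bash
python3 -m crank '[[[0.3,0.25,0.02,0.03,-0.03,0.7,0],[0.3,0,0,0,0,0,0],[1.5,0,0,0,0,0,0],[2.5,0,0,0,0,0,0],[4,0,0,0,0,0,0],[6,0,0,0,0,0,0],[6,0,0,0,0,0,0],[6,0,0,0,0,0,0]]]' 40; python3 -m crank '[[[6,-0.1,0,0.8,0,0,0],[6,-0.2,0,1.6,0,0,0],[6,-0.3,0,2.4,0,0,0],[6,-0.3,0,2.4,0,0,0],[6,-0.4,0,3,0,0,0],[6,-0.4,0,3,0,0,0],[6,-2,0,3,0,0,0],[6,-2,0,2,0,0,0],[6,-2,0,0,0,0,0],[6,0,0,0,0,0,0]]]'
python3 - <<'E'
from h import *
im,d,p=shot("scene");cv2.imwrite("pics/end.png",cv2.resize(im[130:420,130:517,::-1],(800,600),interpolation=cv2.INTER_CUBIC))
W=cloud(d,p);np.savez("scene9.npz",im=im,d=d,W=W);W=W.reshape(-1,3)
a=np.radians(3);X=np.array([np.cos(a),np.sin(a)]);Y=np.array([-X[1],X[0]])
q=np.c_[(W[:,:2]-[.577,.211])@X,(W[:,:2]-[.577,.211])@Y,W[:,2]]
for z0 in(.04,.06,.08,.10,.16,.18,.2,.22):
  k=q[(abs(q[:,2]-z0)<.005)&(abs(q[:,1])<.03)&(abs(q[:,0]+.02)<.03)]
  if len(k)>3:print(z0,len(k),np.percentile(k[:,0],[50,90])*1e3)
E
```

```text
clock: 18.7
position: [0.5443, 0.2088, 0.1825]
ee_rot: [0.685, 0.727, 0.043, 0.039]
ft_force: [-0.5, -0.7, 0.1]
grip_width: 0.7
grasp_force: 0.0
clock: 19.95
position: [0.4666, 0.2094, 0.3656]
ee_rot: [0.684, 0.727, 0.043, 0.042]
ft_force: [0.4, -0.8, 0.3]
grip_width: 0.705
grasp_force: 0.0
0.04 60 [-10.05955589  -8.39415773]
0.06 60 [-12.46468353 -10.49827284]
0.08 43 [-14.45263376 -11.95665517]
0.16 106 [-25.88577985 -23.93866408]
0.18 73 [-28.18333035 -25.89049077]
0.2 73 [-29.96238905 -27.99456565]
0.22 75 [-32.14867544 -30.52484169]
```

View pics/end.png

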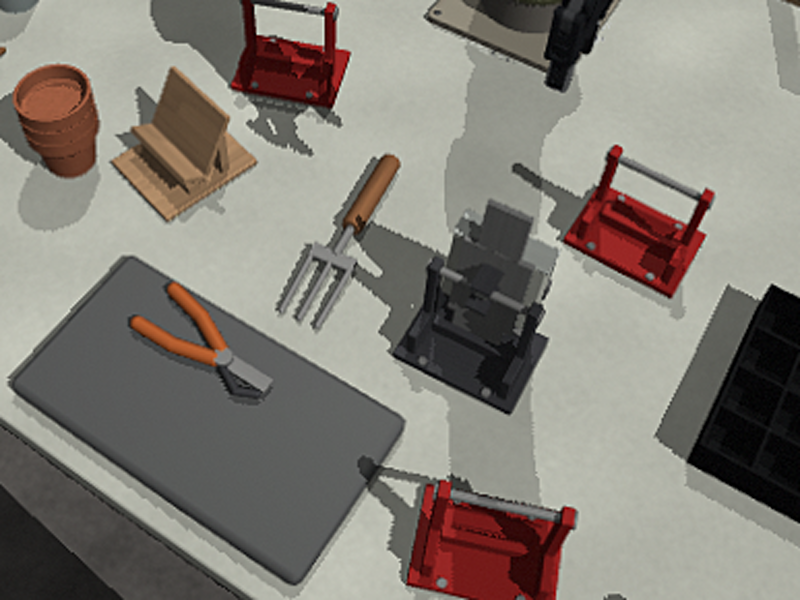

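The tin stands in the dark bracket at crop (490,270), leaning about 0.12 rad on its latch. The fork, pruners and pots are undisturbed and the robot is clear.

```bash
python3 -c "
from workcell import job
print(job.hand_in())"
```

```text
the job is handed in; nothing more can be done
None
```

The first-aid tin is clipped into the dark bracket, standing about 0.12 rad back on its latch. I pulled it back to about 12 N and it held. The fork, pruners and pots look untouched, and I handed the job in at about 20 s.

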